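# Level the stand, then lift the tube rack off it and hold it level

## Robot

A 7-joint arm with a two-finger parallel gripper is mounted at the origin on a cart in front of the work surface, level with it; the furniture and walls round the work are solid. World frame = base frame: x ahead of the robot, y to its left, z up, the work surface at z = 0. Lengths are in mm, angles in rad, forces in N, time in s.
With the tool pointing down it reaches from about 400 to 875 mm from the base axis. Payload 4.4 kg.
Tool frame: the origin (TCP) lies midway between the tips of the shut fingers; the grasp point (between the pads) lies 19 mm behind it; z points along the fingers, y is the line along which they close (so a half turn about z gives the same grasp; the last joint's range is limited). The gripper opens to 85 mm and grips with 20 to 120 N. Pads are 22 mm wide; open, the fingers measure 114 mm over their backs; the gripper's body (76 mm by 85 mm) begins 54 mm behind the grasp point. The pads swing forward as they close: fully open they stand 13 mm farther back than shut.
Start: joints at [-1.313, 0.628, 0.038, 1.517, -0.027, 0.996, -0.02], TCP at [206.788, 616.244, 231.313] pointing down, gripper open.
Joint ranges: [-3.06, 3.06], [-0.37, 2.12], [-1.25, 1.32], [0.18, 2.47], [-1.1, 4.24], [0.23, 1.98], [-2.94, 2.94]. Speed limits (rad/s): [2.57, 2.57, 3.14, 3.14, 3.14, 3.14, 3.14].

## Interface

Orientations are given as [roll, pitch, yaw] about the fixed x, y, z axes, in that order (R = Rz(yaw) Ry(pitch) Rx(roll)).
In Python, from cell import telemetry, eyes, ctrl, finder gives the robot as it stands.
- The arm moves only by the tool move_arm, never from a script. Its argument "steps" is a list of rows, each a list of 7 numbers: the turn, a rotation vector about the world's x, y, z in degrees, then the shift along the world's x, y, z in m, then the finger opening in m, from 0 to 0.0854. A call has 1 to 5 rows; each row shifts and turns the commanded pose from where the row before left it; what a row does not reach is not made up. A row lasts 1/10 s, in which the tool goes at most 50 mm and 8.59 degrees, less where a joint would pass 70% of its speed; a pose out of reach is approached as far as the arm can. A call with a gripper value outside its range is refused whole. The fingers move at their own pace and stop on an object; the grip force is fixed at half the most. Time passes only in rows, so rows that do not move let the fingers close. It gives the time, the measured TCP pose, the force, the opening and the grip force at its end, in the units of the state.
- telemetry.read_state(): the state, without advancing time (a new reading comes with each control period).
- eyes.get_image(name): name is "side" or "top"; returns (picture, depth): 420x560x3 uint8, blue, green, red; 420x560 float32, mm along the optical axis (not along the pixel's ray), 0 where there is no reading.
- eyes.calibration(name): a dict with "fx", "fy", "cx", "cy" (pixels), "position" and "attitude" of the camera in the world. Camera axes: x right, y down, z forward; pixel columns grow to the right and rows downward; lengths in mm; the calibration is good to about 2 mm. A picture is of the moment at which its call begins. calibration takes no time and is no camera call.
- ctrl.finish_job(): hands the job in; it is judged then, once.
Trained networks look in the newest picture that a camera, given by its name, has taken for a name from the list of things; names that differ only in an ending like _2 or _b are one class to them, and where a whole thing is asked for, a point or a joint stands for the part that bears it (a point fixed in the world has none). Each returns a list of dicts, best first, with "confidence" (0 to 1); they miss things now and then, are a little off and sometimes report something else, mostly with a low value. They report only what shows in the picture. A call takes as long as a camera call. They do not tell look-alikes from the thing itself.
- finder.boxes_of(camera, name): "location" ([x, y, z] in mm, in the coordinates of the camera as it stood for that picture, good to about 4 mm: the middle of the surface that is visible of it).
- finder.cut_out(camera, name): "mask" (420x560 bool, what is visible of it).
- finder.pinpoint(camera, name): "location" ([x, y, z] in mm, in the coordinates of the camera as it stood for that picture, good to about 4 mm: a listed point, or the origin of a listed thing).
The state is a dict: "clock": time; "qpos": joint angles; "qd": joint speeds; "tau": joint torques, N m; "eef_pos": TCP position; "tool_rot": TCP orientation; "force": force on the tool from outside, world axes, zero at the start; "torque": the same for the moment, N m; "width": finger opening in mm; "gripper_force": force on a finger pad.
Only numpy, scipy, OpenCV 4.12 (cv2) and the standard library are available. Lean on these libraries where they do the work, as an engineer would, in place of code of your own. Each camera call takes 0.05 s, during which the arm holds its last target. There are 200 camera calls.

## Task

The little levelling stand is out of level with a rack of open tubes standing on it. Without taking the rack off, turn the stand's black knob until the platform sits level, then grip the rack, lift it straight up about 10 cm clear of the platform and hold it there level and still; the program finishes while the robot is still holding it. Never tip the rack, and leave the timer, the tape roll and the dropper bottle where they stand.

Things in the scene. Friction and masses are not known exactly. Their poses are not given: they have to be found in the camera images.
- stand: White levelling stand, fixed to the worktop: base plate 120 x 230 mm, 14 mm high. Origin on the worktop; its -y axis points along the plate to the knob end, z up. The platform's pivot runs along the stand's x at y = +30 mm, 36 mm above the worktop. Two steel index posts (10 mm thick, at y = +102 mm, beyond the platform's end away from the knob) have their tops 46 mm above the worktop: flush with the platform's top when it is level.
- platform (a joint): Tilt of the hinged aluminium platform with a grey mat (100 x 130 mm, centred over its pivot), in rad: 0 = level, negative = knob end low. It can only be moved by the knob. It starts knob end low, at -0.10 to -0.06.
- platform_top (a point): Centre of the platform's top face (stand x = 0, y = +30 mm), 46 mm above the worktop when level; z is the normal of the platform.
- knob (a joint): Turn of the black round adjusting knob, rad, seen from above: growing = clockwise = knob end of the platform rises by 0.04 rad of tilt for each rad of knob. It stays where it is left (friction 0.08 N m); range -2.9 to 1.5; 0 = platform level. It starts at -2.5 to -1.5, so it needs more than one grip.
- knob_grip (a point): On the vertical axis of the knob, 78 mm above the worktop (stand x = 0, y = -85 mm). The knob is 36 mm in diameter, reaches from 60 to 88 mm above the worktop, stays at that height as it turns and may be gripped across any diameter from above.
- tube_rack: Pale beige rack with small white tubes, 58 (x) x 86 (y) x 43 mm high, 0.10 to 0.21 kg. Origin at the centre of its underside, z up. Its plain walls are 33 mm high under a 36 mm high deck; the tubes stand 7 mm above the deck. It stands near the middle of the platform with its 86 mm length about along the stand's x; grip it across the 58 mm width (along its own x).
- timer: White bench timer with a red dial, 62 x 62 x 46 mm, standing behind the stand, on its far (+x) side; origin at the centre of its underside. Leave alone.
- tape: Beige roll of tape, 66 mm in diameter, 19 mm high, lying behind the stand, left of the timer; origin at the centre of its underside. Leave alone.
- dropper: Small dropper bottle with red cap, 22 mm in diameter, 62 mm high, standing beyond the knob end of the stand; origin at the centre of its underside. Leave alone.
There are look-alikes about, which are no part of the job. What is shaped like the tube_rack but brown or yellow is not meant.

How it is judged (in metres and radians):
On the way, in this order (a step that is already met when the one before it is completed fails the run):
1. the platform has been brought level (within 0.025 rad, 1.4 degrees) with the rack still standing on it, and stays so for 0.3 s (value of joint platform between -0.025 and 0.025 rad and contact force between tube_rack and stand above 0.3 N and distance between tube_rack and platform_top below 0.03 m), for 0.3 s.
2. the rack is lifted at least 60 mm clear above the platform, held by the fingers (z of tube_rack in the frame of platform_top above 0.06 m and contact force between tube_rack and the fingers above 1 N), for 0.2 s.
At the end, for the whole second after the job is handed in: Fingers hold the rack through the last second, underside 60 to 160 mm above the platform, within 50 mm horizontally of its middle, level within 0.09 rad, still (under 20 mm/s, 0.15 rad/s), not touching the stand; platform level within 0.025 rad (all of step 2 and z of tube_rack in the frame of platform_top below 0.16 m and horizontal distance between tube_rack and platform_top below 0.05 m and angle between tube_rack's own z axis and vertical below 0.09 rad and linear speed of tube_rack below 0.02 m/s and angular speed of tube_rack below 0.15 rad/s and contact force between tube_rack and stand below 0.05 N and value of joint platform between -0.025 and 0.025 rad); the arm keeps its last pose, push and grip.
It fails at once if the rack is tipped more than 0.25 rad (14 degrees) (angle between tube_rack's own z axis and vertical above 0.25 rad).
It fails at once if the timer, the tape roll or the dropper bottle is moved more than 15 mm (distance of any of timer, tape, dropper from where it was at the start of the episode above 0.015 m).
It also fails if it takes over 61 s, if anything falls off the work surface, if the arm or the gripper's body presses on something with over 40 N, if the wrist force passes 120 N, or if a joint passes its speed limit or range.

## Working session

There is one attempt and no reset: what is moved stays moved. The work goes in short steps, Python scripts to look and compute and a tool call to move; the robot and the scene stay as the last step left them, time stands still between calls to the robot, and variables do not carry over. Pictures are saved under pics/ and viewed, at most 10 in all, crops included, and the job is handed in when it is done.

Besides the shell and the picture viewer there is one more tool, called after ">>>" in YAML: its name, and indented under it one key for each argument. move_arm: Moves the arm, as the interface text tells. Its arguments: {"type":"object","properties":{"steps":{"type":"array"}},"required":["steps"]}

```bash
mkdir -p pics; ls; cat > h.py <<'E'
import numpy as np, cv2
from scipy.spatial.transform import Rotation as R
from cell import telemetry, eyes, ctrl, finder
def cal(n):
    c=eyes.calibration(n); a=np.array(c["attitude"]); 
    M=a if a.shape==(3,3) else R.from_euler('xyz',a).as_matrix()
    return c,M,np.array(c["position"])
def w(n,p):
    c,M,t=cal(n); return M@np.array(p)+t
def cloud(n,d):
    c,M,t=cal(n); v,u=np.mgrid[:420,:560]
    P=np.stack([(u-c["cx"])/c["fx"]*d,(v-c["cy"])/c["fy"]*d,d],-1)
    return P@M.T+t
E
python3 - <<'E'
from h import *
ims=[]
for n in ("side","top"):
    print(n,eyes.calibration(n)); im,d=eyes.get_image(n); cv2.imwrite(f"pics/{n}0.png",im); np.save(n+"0.npy",d)
    for o in ("knob_grip","platform_top","stand","tube_rack","timer","tape","dropper"):
        for r in finder.pinpoint(n,o): print(n,o,round(r["confidence"],2),w(n,r["location"]).round(0))
print(telemetry.read_state())
E
```

```text
pics
side {'fx': 435.1003311321893, 'fy': 435.1003311321893, 'cx': 277.79880164785953, 'cy': 212.24219583500812, 'position': array([  85.98884907, -703.4500235 ,  524.78930783]), 'attitude': array([-2.07965723,  0.01082058, -0.62731535])}
side knob_grip 0.83 [ 448. -109.   78.]
side platform_top 0.59 [502.  -3.  44.]
side stand 0.61 [482. -30.   0.]
side tube_rack 0.82 [ 544. -273.    1.]
side tube_rack 0.68 [ 329. -294.    2.]
side tube_rack 0.68 [484. -32.  -2.]
side tube_rack 0.64 [493. -12.  44.]
side tube_rack 0.58 [ 686. -127.    2.]
side tube_rack 0.29 [ 449. -109.   77.]
side timer 0.74 [ 552. -150.   -1.]
side tape 0.75 [619. -13.   2.]
side dropper 0.6 [ 450. -200.   -1.]
side dropper 0.25 [499.  -5.  47.]
top {'fx': 447.8029627546282, 'fy': 447.8029627546282, 'cx': 277.39846706133955, 'cy': 215.74106370849776, 'position': array([435.29845265, -78.61765895, 935.24583231]), 'attitude': array([-3.07152762e+00,  1.52533959e-04, -1.56207581e+00])}
top knob_grip 0.71 [ 448. -105.   77.]
top knob_grip 0.23 [620.  -9.   1.]
top platform_top 0.76 [500.  -5.  43.]
top platform_top 0
[... 292 characters left out ...]
[ 456. -203.    1.]
{'clock': 0.8, 'qpos': array([-1.31278637,  0.62833358,  0.0384821 ,  1.51739349, -0.02700262,
        0.9962963 , -0.02001456]), 'qd': array([ 0.00044331,  0.00106216, -0.00169764, -0.00072245, -0.00046361,
       -0.00036566,  0.00140562]), 'tau': array([-1.75586061e-03, -5.63196802e+01,  1.22567911e+00, -1.93770665e+01,
        1.12654184e-02,  1.38770713e-03,  2.25363561e-05]), 'eef_pos': array([206.78853915, 616.25593826, 231.3582591 ]), 'tool_rot': array([ 3.14150672e+00, -5.39042040e-05,  2.81775634e+00]), 'force': array([ 0.13113617,  0.06801215, -0.46150425]), 'torque': array([0.03729043, 0.01595533, 0.02693012]), 'gripper_force': 0.0, 'width': 85.26808448561164}
```

View images.

View pics/side0.png

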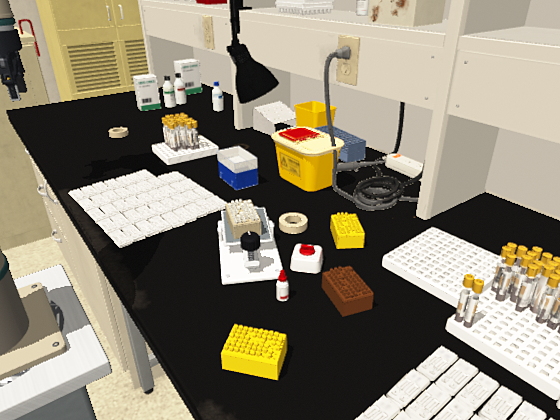

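View pics/top0.png

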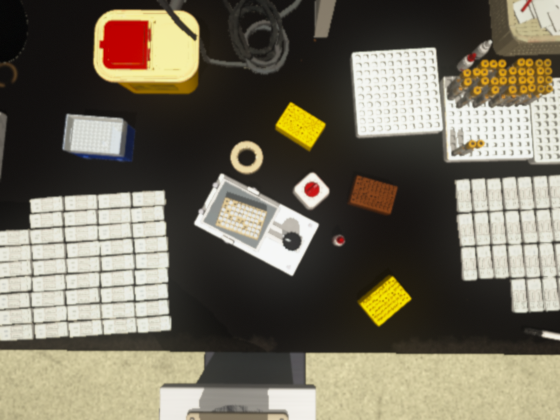

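```bash
python3 - <<'E'
from h import *
for n in ("top",):
    d=np.load(n+"0.npy"); P=cloud(n,d)
    S=(P[...,2]>85)&(np.hypot(P[...,0]-495,P[...,1]+5)<60)&(P[...,2]<130)
    T=(P[...,2]>70)&(np.hypot(P[...,0]-494,P[...,1]+8)<65)
    for m,k in ((T,"rack"),((P[...,2]>82)&(np.hypot(P[...,0]-448,P[...,1]+106)<30),"knob")):
        q=P[m].astype(np.float32); r=cv2.minAreaRect(q[:,:2].copy()); print(n,k,len(q),r,cv2.boxPoints(r).round(0).tolist(),np.percentile(q[:,2],[5,25,50,75,95]).round(1))
    m=(P[...,2]>4)&(P[...,2]<24)&(np.hypot(P[...,0]-485,P[...,1]+30)<140)&(P[...,0]<585)
    mm=finder.cut_out(n,"stand")
    q=P[mm[0]["mask"]].astype(np.float32); r=cv2.minAreaRect(q[:,:2].copy()); print("stand",r,cv2.boxPoints(r).round(0).tolist())
im=cv2.imread("pics/top0.png"); c=im[110:290,150:400]
cv2.imwrite("pics/crop0.png",cv2.resize(c,None,fx=3,fy=3,interpolation=cv2.INTER_CUBIC))
E
```

```text
top rack 1311 ((490.75213623046875, -8.36379623413086), (85.329345703125, 57.514896392822266), 70.89734649658203) [[450.0, -39.0], [504.0, -58.0], [532.0, 23.0], [478.0, 41.0]] [78.7 81.2 83.7 86.9 90.4]
top knob 285 ((446.7811584472656, -105.65648651123047), (34.84754943847656, 36.31729507446289), 45.40099334716797) [[422.0, -105.0], [447.0, -131.0], [472.0, -106.0], [446.0, -81.0]] [84.2 86.5 87.7 89.1 90.5]
stand ((483.84027099609375, -32.45683288574219), (235.38026428222656, 124.67959594726562), 62.93154525756836) [[375.0, -109.0], [486.0, -166.0], [593.0, 44.0], [482.0, 101.0]]
```

View pics/crop0.png

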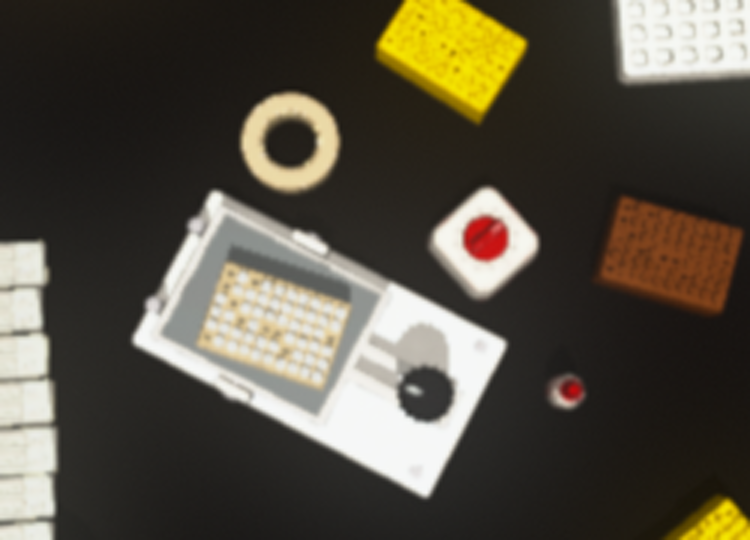

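```bash
python3 - <<'E'
from h import *
d=np.load("top0.npy"); P=cloud("top",d)
a=np.radians(62.9); ey=np.array([np.cos(a),np.sin(a)]); ex=np.array([ey[1],-ey[0]])
q=P.reshape(-1,3); l=(q[:,:2]-[484,-32]); X=l@ex; Y=l@ey
print("rows=Y, cols X from -70")
for y in range(-110,115,8):
    print(y,[int(np.median(q[m,2])) if (m:=(abs(Y-y)<3)&(abs(X-x)<3)).any() else -1 for x in range(-70,75,8)])
E
```

```text
rows=Y, cols X from -70
-110 [0, 0, 13, 13, 14, 14, 14, 13, 14, 14, 14, 14, 13, 13, 14, 14, 13, 0, 0]
-102 [0, 1, 14, 15, 15, 14, 14, 15, 36, 37, 34, 14, 14, 13, 14, 15, 14, 2, 0]
-94 [0, 0, 15, 14, 14, 15, 13, 13, 88, 88, 87, 15, 13, 14, 13, 14, 13, 1, 0]
-86 [0, -1, 14, 14, 14, 13, 14, 86, 87, 89, 88, 87, 13, 15, 13, 15, 13, 0, 0]
-78 [0, 0, 15, 15, 14, 13, 14, 86, 88, 89, 88, 85, 14, 15, 14, 14, 13, 0, 0]
-70 [0, 0, 14, 13, 13, 14, 14, 15, 87, 88, 86, 15, 15, 14, 14, 15, 14, 0, 0]
-62 [0, 0, 15, 14, 14, 14, 935, 15, 37, 16, 37, 14, 13, 15, 13, 14, 14, 0, 1]
-54 [1, 1, 14, 14, 14, 14, 13, 14, 37, 14, 37, 15, 13, 14, 14, 14, 13, 0, -1]
-46 [0, 0, 15, 14, 15, 14, 14, 14, 38, 15, 39, 14, 14, 15, 14, 15, 15, 0, 0]
-38 [1, 0, 14, 14, 14, 14, 14, 15, 38, 13, 39, 14, 14, 15, 15, 13, 14, 0, 0]
-30 [0, 0, 14, 39, 38, 40, 39, 40, 41, 40, 38, 39, 38, 38, 39, 39, 14, 0, 0]
-22 [0, 0, 14, 40, 42, 42, 43, 42, 43, 43, 41, 41, 42, 42, 42, 41, 13, 1, 1]
-14 [0, 1, 15, 41, 43, 43, 83, 85, 83, 79, 79, 77, 77, 42, 44, 41, 13, 0, 0]
-6 [0, 1, 13, 41, 43, 77, 84, 85, 86, 81, 80, 79, 79, 43, 43, 41, 14, 
[... 438 characters left out ...]
, 46, 47, 44, 40, 0, 1]
50 [0, 0, 13, 45, 65, 89, 87, 84, 83, 84, 83, 82, 46, 48, 48, 45, 14, 0, 0]
58 [0, 0, 14, 45, 81, 82, 89, 90, 83, 84, 84, 84, 47, 48, 48, 46, 13, 0, 0]
66 [0, 0, 14, 47, 49, 82, 83, 84, 84, 84, 84, 82, 49, 47, 48, 44, 13, 0, 0]
74 [0, 0, 14, 47, 48, 47, 48, 48, 48, 49, 47, 48, 48, 49, 48, 48, 13, 0, 0]
82 [0, 0, 15, 46, 49, 50, 49, 48, 49, 49, 50, 49, 50, 49, 49, 47, 14, 0, 0]
90 [0, 0, 14, 49, 50, 50, 49, 49, 49, 49, 48, 50, 49, 49, 50, 49, 14, 0, 0]
98 [0, 0, 14, 47, 46, 47, 48, 47, 51, 48, 48, 48, 47, 47, 46, 47, 12, 0, 0]
106 [0, 0, 14, 13, 13, 46, 15, 14, 14, 14, 15, 14, 25, 46, 15, 13, 14, 0, 0]
114 [0, 0, 0, 13, 9, -1, 0, 0, 10, 10, 5, 13, 0, -1, 2, 6, 5, 0, 0]
```

Every rack-shaped candidate in the top view:
- Beige rack on the stand at (241,218).
- Yellow racks at (300,126) and (385,300).
- Brown rack at (374,195).

I choose the beige one. The crop confirms it is beige with white tubes, standing on the grey mat. It also shows the rack's length lying roughly along the stand's y, at a world angle of about 71°, not along its x. I'll trust the picture over the description. The knob is at (291,241), the timer at (312,190), the tape at (247,157) and the dropper at (340,240).

>>> move_arm:
  steps:
    - [0, 0, -1.1, 0.022, -0.036, 0, 0.085]
    - [0, 0, -1.1, 0.022, -0.036, 0, 0.085]
    - [0, 0, -1.1, 0.022, -0.036, 0, 0.085]
    - [0, 0, -1.1, 0.022, -0.036, 0, 0.085]
    - [0, 0, -1.1, 0.022, -0.036, 0, 0.085]

```text
clock: 1.35
eef_pos: [317.6, 434.8, 231.5]
tool_rot: [3.141, 0.0, 2.721]
force: [0.8, -0.8, 0.2]
width: 85.0
gripper_force: 0.0
```

>>> move_arm:
  steps:
    - [0, 0, -1.1, 0.022, -0.036, 0, 0.085]
    - [0, 0, -1.1, 0.009, -0.042, 0, 0.085]
    - [0, 0, -1.1, 0.009, -0.042, 0, 0.085]
    - [0, 0, -1.1, 0.009, -0.042, 0, 0.085]
    - [0, 0, -1.1, 0.009, -0.042, 0, 0.085]

```text
clock: 1.85
eef_pos: [375.1, 230.7, 231.6]
tool_rot: [3.141, 0.0, 2.625]
force: [0.6, -0.6, -0.4]
width: 84.8
gripper_force: 0.0
```

>>> move_arm:
  steps:
    - [0, 0, -1.1, 0.009, -0.042, 0, 0.085]
    - [0, 0, -1.1, 0.009, -0.042, 0, 0.085]
    - [0, 0, -1.1, 0.009, -0.042, 0, 0.085]
    - [0, 0, -1.1, 0.009, -0.042, 0, 0.085]
    - [0, 0, -1.1, 0.009, -0.042, 0, 0.085]

```text
clock: 2.35
eef_pos: [420.2, 20.6, 231.7]
tool_rot: [3.141, 0.001, 2.529]
force: [0.1, 0.1, -0.1]
width: 85.2
gripper_force: 0.0
```

```bash
python3 - <<'E'
from h import *
s=telemetry.read_state(); print(s["clock"],s["qpos"].round(2),s["eef_pos"],np.degrees(s["tool_rot"]))
d=np.load("top0.npy"); P=cloud("top",d)
a=np.radians(62.9); ey=np.array([np.cos(a),np.sin(a)]); ex=np.array([ey[1],-ey[0]])
q=P.reshape(-1,3); l=(q[:,:2]-[484,-32]); X=l@ex; Y=l@ey
m=(abs(X)<44)&(Y>-30)&(Y<90)&(q[:,2]>30)&(q[:,2]<56)&((abs(X)>38)|(Y>78)|(Y<-22))
print("tilt",np.polyfit(Y[m],q[m,2],1))
E
```

```text
2.35 [-0.27  0.31  0.2   2.12 -0.09  0.72  0.95] [420.17002354  20.61091174 231.69434171] [1.79948341e+02 4.14731503e-02 1.44912031e+02]
tilt [ 0.07414338 43.70679581]
```

>>> move_arm:
  steps:
    - [0, 0, -1, 0.009, -0.042, 0, 0.06]
    - [0, 0, -1, 0.009, -0.042, 0, 0.06]
    - [0, 0, -1, 0.009, -0.042, -0.02, 0.06]
    - [0, 0, 0, 0, 0, -0.04, 0.06]
    - [0, 0, 0, 0, 0, -0.04, 0.06]

```text
clock: 2.85
eef_pos: [448.0, -105.8, 131.0]
tool_rot: [3.14, 0.004, 2.474]
force: [0.0, 0.1, 0.0]
width: 60.1
gripper_force: 0.0
```

>>> move_arm:
  steps:
    - [0, 0, 0, 0, 0, -0.03, 0.06]
    - [0, 0, 0, 0, 0, -0.02, 0.06]
    - [0, 0, 0, 0, 0, -0.01, 0.06]
    - [0, 0, 0, 0, 0, 0, 0.06]

```text
clock: 3.25
eef_pos: [446.3, -103.7, 70.5]
tool_rot: [-3.141, -0.002, 2.477]
force: [0.0, 0.1, 0.5]
width: 59.7
gripper_force: 0.0
```

```bash
python3 - <<'E'
from h import *
im,d=eyes.get_image("side"); cv2.imwrite("pics/s1.png",cv2.resize(im[170:310,190:360],None,fx=4,fy=4))
s=telemetry.read_state(); print(s["eef_pos"],s["width"])
E
```

```text
[ 446.92406071 -103.83149932   71.37747992] 60.212203781923265
```

View pics/s1.png

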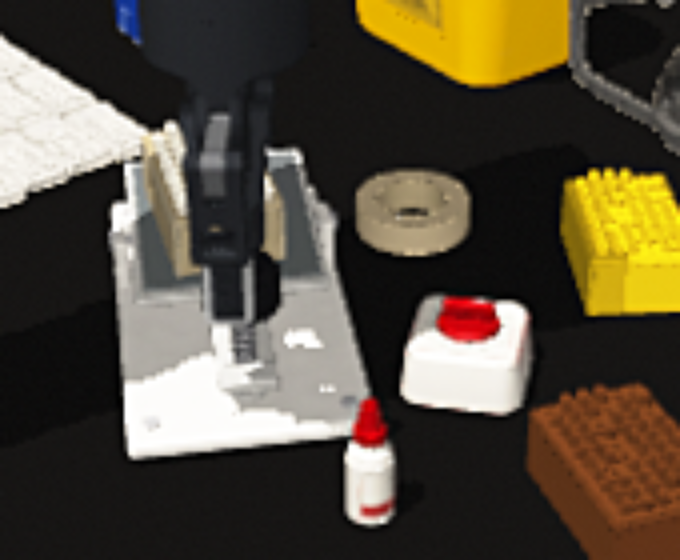

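The fingers straddle the knob, which is at crop (250,285), and they are clear of the rack. I'll lower a little and close.

>>> move_arm:
  steps:
    - [0, 0, 0, 0, -0.002, -0.012, 0.06]
    - [0, 0, 0, 0, 0, 0, 0.03]
    - [0, 0, 0, 0, 0, 0, 0.02]
    - [0, 0, 0, 0, 0, 0, 0.02]
    - [0, 0, 0, 0, 0, 0, 0.02]

```text
clock: 3.8
eef_pos: [447.3, -105.4, 59.9]
tool_rot: [3.141, 0.001, 2.478]
force: [-0.0, 1.4, 5.3]
width: 33.9
gripper_force: 60.0
```

>>> move_arm:
  steps:
    - [0, 0, 0, 0, 0, 0, 0.02]
    - [0, 0, -3, 0, 0, 0, 0.02]
    - [0, 0, -6, 0, 0, 0, 0.02]
    - [0, 0, -6, 0, 0, 0, 0.02]
    - [0, 0, -5, 0, 0, 0, 0.02]

```text
clock: 4.3
eef_pos: [447.3, -105.3, 59.9]
tool_rot: [3.14, 0.0, 2.125]
force: [-0.2, 2.4, 5.6]
width: 34.0
gripper_force: 60.1
```

>>> move_arm:
  steps:
    - [0, 0, -7, 0, 0, 0, 0.02]
    - [0, 0, -7, 0, 0, 0, 0.02]
    - [0, 0, -7, 0, 0, 0, 0.02]
    - [0, 0, -7, 0, 0, 0, 0.02]
    - [0, 0, -7, 0, 0, 0, 0.02]

```text
clock: 4.8
eef_pos: [447.5, -105.3, 59.9]
tool_rot: [3.14, -0.001, 1.513]
force: [-0.5, 2.7, 5.4]
width: 33.8
gripper_force: 60.1
```

>>> move_arm:
  steps:
    - [0, 0, -7, 0, 0, 0, 0.02]
    - [0, 0, -7, 0, 0, 0, 0.02]
    - [0, 0, -7, 0, 0, 0, 0.02]
    - [0, 0, -7, 0, 0, 0, 0.02]
    - [0, 0, -2, 0, 0, 0, 0.02]

```text
clock: 5.3
eef_pos: [447.6, -105.4, 59.9]
tool_rot: [3.141, -0.001, 0.991]
force: [1.0, 1.2, 6.3]
width: 33.9
gripper_force: 60.3
```

```bash
cat > tilt.py <<'E'
from h import *
import sys
def tilt(d,n):
    P=cloud(n,d)
    a=np.radians(62.9); ey=np.array([np.cos(a),np.sin(a)]); ex=np.array([ey[1],-ey[0]])
    q=P.reshape(-1,3); l=(q[:,:2]-[484,-32]); X=l@ex; Y=l@ey
    # mat areas: +x strip beside rack, plus far end
    out=[]
    for m in ((X>28)&(X<44)&(Y>-28)&(Y<88),(abs(X)<44)&((Y>76)|(X>28))&(Y<88)&(Y>-28)):
        m=m&(q[:,2]>32)&(q[:,2]<58)
        c=np.polyfit(Y[m],q[m,2],1)
        for _ in range(4):
            r=abs(q[:,2]-np.polyval(c,Y)); k=m&(r<2.5); c=np.polyfit(Y[k],q[k,2],1)
        out.append((c.round(4).tolist(),round(float(np.polyval(c,30)),1),int(k.sum()),round(float(Y[k].min())),round(float(Y[k].max()))))
    return out
if __name__=="__main__":
    for n in ("top","side"):
        print(n,"start",tilt(np.load(n+"0.npy"),n)); im,d=eyes.get_image(n); print(n,"now",tilt(d,n)); cv2.imwrite(f"pics/{n}_{sys.argv[1]}.png",im); np.save(n+"1.npy",d)
E
python3 tilt.py a
```

```text
top start [([0.0717, 44.0945], 46.2, 399, -28, 87), ([0.0696, 44.1009], 46.2, 590, -28, 88)]
top now [([0.0024, 46.3362], 46.4, 344, -13, 88), ([0.0055, 46.281], 46.4, 538, -13, 88)]
side start [([0.0688, 43.8504], 45.9, 184, -28, 88), ([0.0692, 43.8492], 45.9, 191, -28, 88)]
side now [([0.0077, 45.685], 45.9, 16, -28, -8), ([0.0195, 45.9095], 46.5, 17, -28, 84)]
```

Almost level. I'll turn 9° more, release, retreat upward and measure again.

>>> move_arm:
  steps:
    - [0, 0, -5, 0, 0, 0, 0.02]
    - [0, 0, -4, 0, 0, 0, 0.02]
    - [0, 0, 0, 0, 0, 0, 0.02]
    - [0, 0, 0, 0, 0, 0, 0.06]
    - [0, 0, 0, 0, 0, 0, 0.06]

```text
clock: 5.9
eef_pos: [446.7, -105.9, 59.3]
tool_rot: [3.141, 0.0, 0.837]
force: [0.3, -0.4, 0.3]
width: 59.9
gripper_force: 0.0
```

>>> move_arm:
  steps:
    - [0, 0, 0, 0, 0, 0.02, 0.06]
    - [0, 0, 0, 0, 0, 0.04, 0.06]
    - [0, 0, 0, 0, 0, 0.045, 0.085]
    - [0, 0, 0, 0, -0.04, 0.02, 0.085]
    - [0, 0, 0, 0, -0.04, 0, 0.085]

```text
clock: 6.4
eef_pos: [449.0, -185.9, 187.0]
tool_rot: [3.137, -0.002, 0.842]
force: [1.4, -0.4, -0.5]
width: 84.8
gripper_force: 0.0
```

>>> move_arm:
  steps:
    - [0, 0, 0, 0, -0.045, 0, 0.085]
    - [0, 0, 0, 0, -0.045, 0, 0.085]
    - [0, 0, 0, 0, 0, 0, 0.085]

```text
clock: 6.7
eef_pos: [445.2, -283.9, 185.3]
tool_rot: [3.136, 0.004, 0.828]
force: [-0.9, -0.1, -0.2]
width: 85.0
gripper_force: 0.0
```

```bash
python3 tilt.py b; python3 - <<'E'
from h import *
s=telemetry.read_state(); print(s["qpos"].round(2),s["eef_pos"],np.degrees(s["tool_rot"]))
d=np.load("top1.npy");P=cloud("top",d)
m=(P[...,2]>74)&(P[...,2]<98)&(np.hypot(P[...,0]-494,P[...,1]+8)<65)
q=P[m].astype(np.float32); r=cv2.minAreaRect(q[:,:2].copy()); print(len(q),r,cv2.boxPoints(r).round(0).tolist(),np.percentile(q[:,2],[5,50,95]))
for n in("top","side"):
  for r in finder.pinpoint(n,"tube_rack"): print(n,round(r["confidence"],2),w(n,r["location"]).round(0))
im=cv2.imread("pics/top_b.png"); cv2.imwrite("pics/crop_b.png",cv2.resize(im[150:290,170:370],None,fx=4,fy=4))
E
```

```text
top start [([0.0717, 44.0945], 46.2, 399, -28, 87), ([0.0696, 44.1009], 46.2, 590, -28, 88)]
top now [([0.0082, 45.9162], 46.2, 416, -28, 88), ([0.0097, 45.8582], 46.1, 599, -28, 88)]
side start [([0.0688, 43.8504], 45.9, 184, -28, 88), ([0.0692, 43.8492], 45.9, 191, -28, 88)]
side now [([0.0046, 45.7293], 45.9, 160, -28, 88), ([0.0051, 45.7296], 45.9, 165, -28, 88)]
[ 0.02  0.62  0.75  1.93 -0.58  0.82  0.35] [ 445.78075237 -276.97735978  184.08223299] [-1.79967404e+02  2.53486053e-02  4.77605469e+01]
1312 ((492.05853271484375, -5.674068450927734), (85.8655014038086, 57.48811721801758), 70.73899841308594) [[451.0, -37.0], [505.0, -56.0], [533.0, 25.0], [479.0, 44.0]] [80.30558128 83.65814972 90.31995811]
top 0.75 [ 543. -271.   -0.]
top 0.67 [491.  -4.  48.]
top 0.62 [ 688. -121.   -2.]
side 0.97 [ 330. -295.    3.]
side 0.92 [ 686. -125.    2.]
side 0.66 [ 542. -273.    1.]
side 0.63 [495.  -8.  47.]
```

View pics/crop_b.png

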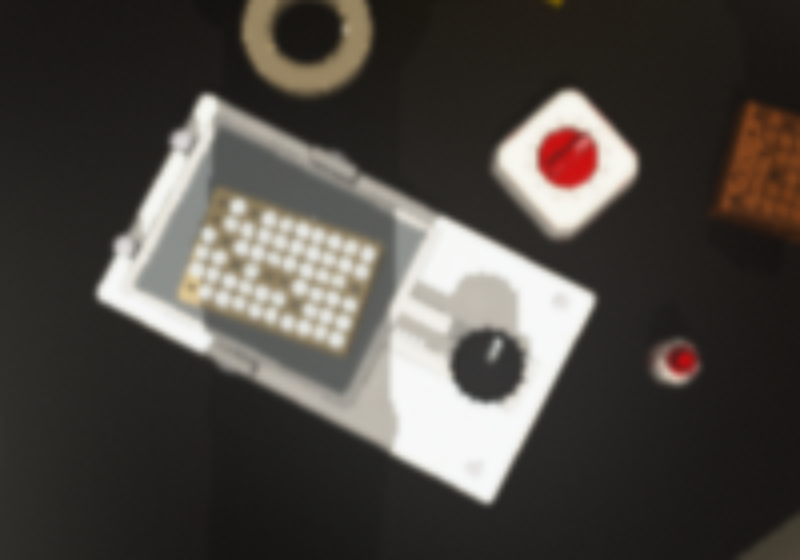

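The platform is level within about 0.01 rad and the rack stands untouched, at crop (280,270). The dropper is at (680,362) and the timer at (567,160), both unmoved. Next is the rack grip at (492,-6), yaw 70.7°.

>>> move_arm:
  steps:
    - [0, 0, 3.3, 0.007, 0.039, 0, 0.085]
    - [0, 0, 3.3, 0.007, 0.039, 0, 0.085]
    - [0, 0, 3.3, 0.007, 0.039, 0, 0.085]
    - [0, 0, 3.3, 0.007, 0.039, 0, 0.085]
    - [0, 0, 3.3, 0.006, 0.039, 0, 0.085]

```text
clock: 7.4
eef_pos: [480.6, -77.2, 184.2]
tool_rot: [-3.141, -0.001, 1.13]
force: [0.1, -0.4, 0.8]
width: 85.2
gripper_force: 0.0
```

>>> move_arm:
  steps:
    - [0, 0, 3.3, 0.006, 0.038, 0, 0.085]
    - [0, 0, 3.2, 0.006, 0.038, 0, 0.085]
    - [0, 0, 0, 0, 0, -0.02, 0.085]
    - [0, 0, 0, 0, 0, -0.02, 0.085]
    - [0, 0, 0, 0, 0, -0.01, 0.085]

```text
clock: 7.9
eef_pos: [491.3, -2.4, 133.0]
tool_rot: [-3.139, 0.0, 1.242]
force: [-0.2, 0.4, 0.3]
width: 85.1
gripper_force: 0.0
```

>>> move_arm:
  steps:
    - [0, 0, 0, 0, 0, 0, 0.085]
    - [0, 0, 0, 0, 0, 0, 0.085]

```text
clock: 8.1
eef_pos: [492.8, -4.7, 134.7]
tool_rot: [3.141, -0.0, 1.238]
force: [0.6, 0.4, 1.3]
width: 84.4
gripper_force: 0.0
```

>>> move_arm:
  steps:
    - [0, 0, 0, -0.001, -0.001, -0.025, 0.085]
    - [0, 0, 0, 0, 0, -0.025, 0.085]
    - [0, 0, 0, 0, 0, -0.02, 0.085]
    - [0, 0, 0, 0, 0, -0.009, 0.085]
    - [0, 0, 0, 0, 0, -0.005, 0.085]

```text
clock: 8.6
eef_pos: [492.1, -6.0, 50.4]
tool_rot: [3.141, -0.0, 1.238]
force: [-1.2, -0.6, -0.2]
width: 85.2
gripper_force: 0.0
```

```bash
python3 - <<'E'
from h import *
im,d=eyes.get_image("side"); cv2.imwrite("pics/s2.png",cv2.resize(im[150:290,190:330],None,fx=4,fy=4))
s=telemetry.read_state(); print(s["eef_pos"],s["width"],s["force"])
E
```

```text
[491.95837376  -5.99516002  50.09018753] 85.13946584279556 [-0.07083894 -0.38493618 -0.65078955]
```

View pics/s2.png

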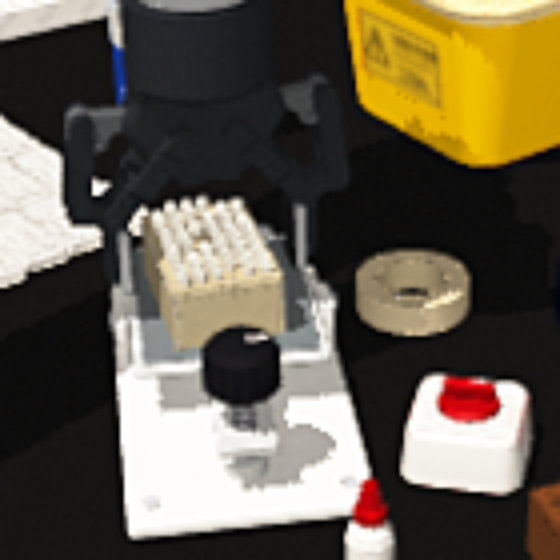

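The fingers straddle the rack, at crop (215,265), on both long sides. I'll close.

>>> move_arm:
  steps:
    - [0, 0, 0, 0, 0, 0, 0.06]
    - [0, 0, 0, 0, 0, 0, 0.05]
    - [0, 0, 0, 0, 0, 0, 0.04]
    - [0, 0, 0, 0, 0, 0, 0.04]
    - [0, 0, 0, 0, 0, 0, 0.04]

```text
clock: 9.15
eef_pos: [492.4, -5.8, 51.4]
tool_rot: [3.14, -0.001, 1.238]
force: [-1.3, 0.1, 5.6]
width: 57.1
gripper_force: 63.7
```

>>> move_arm:
  steps:
    - [0, 0, 0, 0, 0, 0.003, 0.04]
    - [0, 0, 0, 0, 0, 0.006, 0.04]
    - [0, 0, 0, 0, 0, 0.01, 0.04]
    - [0, 0, 0, 0, 0, 0.01, 0.04]
    - [0, 0, 0, 0, 0, 0.011, 0.04]

```text
clock: 9.65
eef_pos: [491.8, -5.8, 91.3]
tool_rot: [3.141, -0.0, 1.238]
force: [-1.0, 0.1, -1.7]
width: 56.7
gripper_force: 64.1
```

>>> move_arm:
  steps:
    - [0, 0, 0, 0, 0, 0.015, 0.04]
    - [0, 0, 0, 0, 0, 0.015, 0.04]
    - [0, 0, 0, 0, 0, 0.015, 0.04]
    - [0, 0, 0, 0, 0, 0.01, 0.04]
    - [0, 0, 0, 0, 0, 0.005, 0.04]

```text
clock: 10.15
eef_pos: [492.2, -5.7, 151.6]
tool_rot: [3.14, -0.001, 1.238]
force: [-0.4, 0.1, -2.7]
width: 57.0
gripper_force: 64.1
```

>>> move_arm:
  steps:
    - [0, 0, 0, 0, 0, 0, 0.04]
    - [0, 0, 0, 0, 0, 0, 0.04]
    - [0, 0, 0, 0, 0, 0, 0.04]
    - [0, 0, 0, 0, 0, 0, 0.04]
    - [0, 0, 0, 0, 0, 0, 0.04]

```text
clock: 10.65
eef_pos: [491.6, -5.9, 150.0]
tool_rot: [-3.141, 0.0, 1.238]
force: [-1.0, 0.9, -2.5]
width: 57.2
gripper_force: 64.1
```

```bash
python3 tilt.py c; python3 - <<'E'
from h import *
for n in("top","side"):
  for r in finder.pinpoint(n,"tube_rack"): print(n,round(r["confidence"],2),w(n,r["location"]).round(0))
s=telemetry.read_state(); print(s["eef_pos"],s["width"],s["force"],s["torque"],abs(s["qd"]).max())
im=cv2.imread("pics/side_c.png"); cv2.imwrite("pics/s3.png",cv2.resize(im[130:280,180:330],None,fx=4,fy=4))
E
```

```text
top start [([0.0717, 44.0945], 46.2, 399, -28, 87), ([0.0696, 44.1009], 46.2, 590, -28, 88)]
top now [([-0.0081, 46.2331], 46.0, 122, -28, 24), ([-0.0081, 46.2331], 46.0, 122, -28, 24)]
side start [([0.0688, 43.8504], 45.9, 184, -28, 88), ([0.0692, 43.8492], 45.9, 191, -28, 88)]
side now [([0.0032, 45.9682], 46.1, 208, -28, 88), ([0.0033, 45.9662], 46.1, 290, -28, 88)]
top 0.96 [493.  -6. 143.]
top 0.86 [ 329. -295.   -4.]
top 0.72 [ 689. -122.   -2.]
top 0.67 [ 539. -272.   -5.]
side 0.94 [495.  -9. 145.]
side 0.8 [ 330. -292.    2.]
side 0.71 [ 544. -274.   -1.]
side 0.55 [ 687. -123.    1.]
[491.72530898  -5.79396843 150.20237585] 57.05930292396521 [-0.40097785 -0.69806755 -1.99263493] [ 0.07277515 -0.04063966 -0.00255223] 0.0014366752269261763
```

View pics/s3.png

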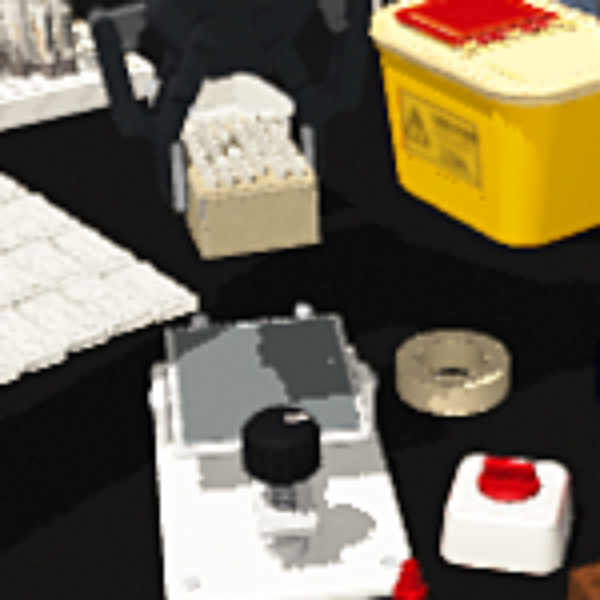

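The rack hangs at crop (255,185), clear of the platform. Before handing in I'll check its tilt from the visible end wall.

```bash
python3 - <<'E'
from h import *
d=np.load("side1.npy");P=cloud("side",d).reshape(-1,3)
a=np.radians(70.8); u=np.array([np.cos(a),np.sin(a)]); v=np.array([u[1],-u[0]])
l=P[:,:2]-[492,-6]; L=l@u; X=l@v
m=(abs(X)<24)&(L<-36)&(L>-52)&(P[:,2]>149)&(P[:,2]<176)
A=np.c_[P[m,2],X[m],np.ones(m.sum())]; print("end wall",m.sum(),np.linalg.lstsq(A,L[m],rcond=None)[0])
m=(abs(X)<24)&(L<30)&(L>-41)&(P[:,2]>179)&(P[:,2]<195)
A=np.c_[L[m],X[m],np.ones(m.sum())]; print("top",m.sum(),np.linalg.lstsq(A,P[m,2],rcond=None)[0])
E
```

```text
end wall 309 [ 1.10854260e-02  1.47748998e-03 -4.54247978e+01]
top 366 [ 1.65563953e-02 -1.33469289e-03  1.85084413e+02]
```

The rack is level within about 0.02 rad, so I'm handing in.

```bash
python3 -c "
from cell import ctrl; print(ctrl.finish_job())"
```

```text
the job is handed in; nothing more can be done
None
```

The job is handed in at about 11 s of robot time: the platform measured level within about 0.01 rad, and the rack is held still about 98 mm above it, level within about 0.02 rad; the timer, tape and dropper were never touched. The verdict was not reported back.

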